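# Clean the gasket groove of a cassette lid with a stylus

### The job

Take the cleaning stylus from its stand and clean the gasket groove of the cassette lid: set its tip gently down in the wide pocket at one end, guide it slowly (under 10 cm a second) along the whole groove to the plain end, keeping the tip near the bottom of the groove, without pressing hard and without lifting it out on the way. Lift it out at the plain end only, keep the tip well above the lid otherwise, and leave the used stylus standing in the steel pot. Leave the other things on the cart where they are.

Things in the scene. Friction and masses are not known exactly. Their poses are not given: they have to be found in the camera images.
- lid: Metal cassette lid (bright ribs, dark floor), fixed, inside up, x -68 to +59, y -74 to +74 mm. Origin under its middle, z up; hinge knuckles at -x (to -78), two clasp lugs at +x (to +66). Gasket groove round three sides (+y, +x, -y), 12 mm wide, 8 deep: floor z = 10, wall tops z = 18 mm. End walls of the groove at x = -60. The recess inside it is not part of the job.
- stylus: Stylus, 128 mm long, 50 g, standing tip down in the stand at first. Origin at the lowest point of the tip, z towards the handle's end. Tip: steel ball 6 mm across; steel shank 4.8 mm thick (10 at its upper end) to z = 45; flange 22 mm across, z 45 to 49; round white handle 16 mm across, z 49 to 128 mm.
- stand: Stylus stand, grey block 56 x 56 mm on a black 66 mm foot, fixed, left or right of the lid. Origin under its middle, z up. Top at z = 52 mm with a 13 mm hole for the shank, ringed by a white collar (35 mm outside, 29 inside, up to z = 56). The stylus's flange rests on the top, its tip 7 mm above the cart's surface; lifted 50 mm straight up it is free.
- pot: Open round steel pot for used instruments, 48 mm outside, 42 inside, 65 mm high, with a 68 mm wide foot 4 mm thick, fixed, on the other side of the lid from the stand. Origin under its middle, z up; inner floor at z = 5 mm, mouth at z = 65 mm.
- needle_box: Bystander: small card box 52 x 78 x 40 mm with a green printed band, loose. Origin under its middle.
- swab_box: Bystander: card box 58 x 98 x 48 mm with a blue printed band, loose. Origin under its middle.
- vial: Bystander: small medicine vial, 24 mm diameter, 46 mm high, loose. Origin under its middle.
- oximeter: Bystander: clip pulse oximeter 60 x 33 x 33 mm, loose. Origin under its middle.
- seam_0 (a point): Start: middle of the square pocket, 20 x 20 mm (lid frame x -60 to -40, y +46 to +66), floor as the groove's; this point is at (-50, 56, 10) mm. The groove leaves it along y = +60 towards +x.
- seam_1 (a point): Point 1 of 9 on the groove's centreline, 33 mm along it, at the floor's height; lid frame (-17.5, 60, 10) mm.
- seam_2 (a point): Point 2 of 9 on the groove's centreline, 65 mm along it, at the floor's height; lid frame (15.1, 60, 10) mm.
- seam_3 (a point): Point 3 of 9 on the groove's centreline, 98 mm along it, at the floor's height; lid frame (43.1, 48.5, 10) mm. It lies in the first bend: the centreline runs straight to (25, 60), then a quarter circle of radius 20 mm to (45, 40), then straight to (45, -40).
- seam_4 (a point): Point 4 of 9 on the groove's centreline, 130 mm along it, at the floor's height; lid frame (45, 16.3, 10) mm.
- seam_5 (a point): Point 5 of 9 on the groove's centreline, 163 mm along it, at the floor's height; lid frame (45, -16.3, 10) mm.
- seam_6 (a point): Point 6 of 9 on the groove's centreline, 195 mm along it, at the floor's height; lid frame (43.1, -48.5, 10) mm. It lies in the second bend: from (45, -40) a quarter circle of radius 20 mm to (25, -60), then straight to the end.
- seam_7 (a point): Point 7 of 9 on the groove's centreline, 228 mm along it, at the floor's height; lid frame (15.1, -60, 10) mm.
- seam_8 (a point): Point 8 of 9 on the groove's centreline, 260 mm along it, at the floor's height; lid frame (-17.5, -60, 10) mm.
- seam_9 (a point): Far end of the groove's centreline, at the plain end, 10 mm before the end wall, at the floor's height; lid frame (-50, -60, 10) mm.

How it is judged:
On the way, in this order (a step that is already met when the one before it is completed fails the run):
1. the stylus tip is down in the wide pocket at the start of the groove (horizontal distance between stylus and seam_0 below 0.01 m and z of stylus in the frame of lid below 0.0145 m), for 0.1 s.
2. the tip, still down in the groove, passes point 1 of 9 along it (horizontal distance between stylus and seam_1 below 0.009 m and z of stylus in the frame of lid below 0.0145 m), for 0.1 s.
3. the tip, still down in the groove, passes point 2 of 9 along it (horizontal distance between stylus and seam_2 below 0.009 m and z of stylus in the frame of lid below 0.0145 m), for 0.1 s.
4. the tip, still down in the groove, passes point 3 of 9 along it (horizontal distance between stylus and seam_3 below 0.009 m and z of stylus in the frame of lid below 0.0145 m), for 0.1 s.
5. the tip, still down in the groove, passes point 4 of 9 along it (horizontal distance between stylus and seam_4 below 0.009 m and z of stylus in the frame of lid below 0.0145 m), for 0.1 s.
6. the tip, still down in the groove, passes point 5 of 9 along it (horizontal distance between stylus and seam_5 below 0.009 m and z of stylus in the frame of lid below 0.0145 m), for 0.1 s.
7. the tip, still down in the groove, passes point 6 of 9 along it (horizontal distance between stylus and seam_6 below 0.009 m and z of stylus in the frame of lid below 0.0145 m), for 0.1 s.
8. the tip, still down in the groove, passes point 7 of 9 along it (horizontal distance between stylus and seam_7 below 0.009 m and z of stylus in the frame of lid below 0.0145 m), for 0.1 s.
9. the tip, still down in the groove, passes point 8 of 9 along it (horizontal distance between stylus and seam_8 below 0.009 m and z of stylus in the frame of lid below 0.0145 m), for 0.1 s.
10. the tip, down in the groove, comes to its plain far end (horizontal distance between stylus and seam_9 below 0.009 m and z of stylus in the frame of lid below 0.0145 m), for 0.1 s.
At the end, for the whole second after the job is handed in: The stylus stands or leans in the pot, let go and at rest (under 0.03 m/s): tip under 24 mm from the pot's axis and under 20 mm above its underside, handle up within 0.7 rad of vertical; needle box, swab box, vial and oximeter within 30 mm of where they stood (horizontal distance between stylus and pot below 0.024 m and z of stylus in the frame of pot below 0.02 m and angle between stylus's own z axis and vertical below 0.7 rad and linear speed of stylus below 0.03 m/s and distance of each of needle_box, swab_box, vial, oximeter from where it was at the start of the episode below 0.03 m); the robot touches nothing.
It fails at once if the stylus moves faster than 0.12 m/s while its tip is down in the groove (more than 20 mm from its ends) (linear speed of stylus above 0.12 m/s and z of stylus in the frame of lid between 0.005 and 0.016 m and x of stylus in the frame of lid between -0.03 and 0.06 m and y of stylus in the frame of lid between -0.075 and 0.075 m).
It fails at once if the tip leaves the groove on the way, or comes closer than 12 mm over the lid, away from the lid's hinge end (beyond 25 mm towards the hinge from the lid's middle it may rise and descend) (x of stylus in the frame of lid between -0.025 and 0.06 m and z of stylus in the frame of lid between 0.0165 and 0.03 m and y of stylus in the frame of lid between -0.075 and 0.075 m).
It fails at once if the stylus is pressed against the lid with more than 40 N (contact force between stylus and lid above 40 N).
It fails at once if the needle box, swab box, vial or oximeter is pushed 30 mm or more (distance of any of needle_box, swab_box, vial, oximeter from where it was at the start of the episode above 0.03 m).
It also fails if it takes over 64 s, if anything falls off the work surface, if the arm or the gripper's body presses on something with over 40 N, if the wrist force passes 120 N, or if a joint passes its speed limit or range.

### The arm

A 6-joint arm with a two-finger parallel gripper is mounted at the origin on a cart in front of the work surface, level with it; the furniture and walls round the work are solid. World frame = base frame: x ahead of the robot, y to its left, z up, the work surface at z = 0. Lengths are in m, angles in rad, forces in N, time in s.
With the tool pointing down it reaches from about 0.375 to 0.9 m from the base axis. Payload 3.1 kg.
Tool frame: the origin (TCP) lies between the finger pads; the fingertips stand robot.finger_overhang ahead of it and the grasp point (between the pads) lies 3 mm ahead of it (robot.finger_overhang is the distance from the TCP to the fingertips, in m); z points along the fingers, y is the line along which they close (so a half turn about z gives the same grasp; the last joint's range is limited). The gripper opens to 87 mm and grips with 3 to 60 N. Pads are 19 mm wide; open, the fingers measure 117 mm over their backs; the gripper's body (75 mm by 190 mm) begins 51 mm behind the grasp point.
Start: joints at [-1.524, 0.527, 1.433, -0, 1.181, -0.178], TCP at [0.139, -0.609, 0.245] pointing down, gripper open.
Joint ranges: [-3.08, 3.08], [-0.75, 2.2], [0.22, 2.44], [-1.43, 4.57], [0, 2.65], [-2.85, 2.85]. Speed limits (rad/s): [2.79, 2.79, 3.14, 3.14, 3.14, 3.14].

### API

Orientations are given as a unit quaternion [x, y, z, w].
In Python, from rig import get_obs, vision, hand_in, nets, robot gives the robot as it stands.
- The arm moves only by the tool apply_moves, never from a script. Its argument "series" is a list of rows, each an object with "offset": the shift along the world's x, y, z in cm, a list of three; "rot": the turn, a rotation vector about the world's x, y, z in degrees, a list of three. A call has 1 to 20 rows; each row is the pose to reach, as a shift and turn from the pose commanded when the call began; what a row does not reach only later rows make up. A row lasts 1/10 s, in which the tool goes at most 50 mm and 8.59 degrees, less where a joint would pass 70% of its speed; a pose out of reach is approached as far as the arm can. A call with a gripper value outside its range is refused whole. "hand" is the opening, from 0 (shut) to 1 (fully open), set as the call begins (left out, the last holds). The fingers move at their own pace and stop on an object; "newtons" is the grip in N (left out, the last holds). Time passes only in rows, so rows that repeat a pose let the fingers close. It gives the time, the measured TCP pose, the force, the opening and the grip force at its end, in the units of the state.
- get_obs(): the state, without advancing time (a new reading comes with each control period).
- vision.camera(name): name is "scene" or "top" or "wrist"; returns the picture (480x640x3 uint8, red, green, blue); there is no depth.
- vision.calibration(name): a dict with "K" (3x3 intrinsics, pixels), "R" (3x3) and "t" (3): a world point X has camera coordinates R X + t. Camera axes: x right, y down, z forward; pixel columns grow to the right and rows downward; lengths in m; the calibration is good to about 2 mm. A picture is of the moment at which its call begins: read the wrist's pose just before it. calibration takes no time and is no camera call; for the wrist camera it gives the pose at the moment of the call.
- hand_in(): hands the job in; it is judged then, once.
Trained networks look in the newest picture that a camera, given by its name, has taken for a name from the list of things; names that differ only in an ending like _2 or _b are one class to them, and where a whole thing is asked for, a point or a joint stands for the part that bears it (a point fixed in the world has none). Each returns a list of dicts, best first, with "conf" (0 to 1); they miss things now and then, are a little off and sometimes report something else, mostly with a low value. They report only what shows in the picture. A call takes as long as a camera call.
- nets.search_frame(camera, query): "centre" ([x, y, z] in m, in world coordinates, good to about 4 mm: the middle of the surface that is visible of it).
- nets.spot_point(camera, query): "centre" ([x, y, z] in m, in world coordinates, good to about 4 mm: a listed point, or the origin of a listed thing).
The state is a dict: "time": time; "q": joint angles; "joint_velocities": joint speeds; "joint_torque": joint torques, N m; "position": TCP position; "tool_rot": TCP orientation; "ft_force": force on the tool from outside, world axes, zero at the start; "moment": the same for the moment, N m; "grip_width": finger opening in m; "grip_force": force on a finger pad.
Only numpy, scipy, OpenCV 4.12 (cv2) and the standard library are available. Lean on these libraries where they do the work, as an engineer would, in place of code of your own. Each camera call takes 0.05 s, during which the arm holds its last target. There are 200 camera calls.

## Working session

There is one attempt and no reset: what is moved stays moved. The work goes in short steps, Python scripts to look and compute and a tool call to move; the robot and the scene stay as the last step left them, time stands still between calls to the robot, and variables do not carry over. Pictures are saved under pics/ and viewed, at most 10 in all, crops included, and the job is handed in when it is done.

Besides the shell and the picture viewer there is one more tool, called as name(argument=value, ...), one argument or row to a line, values as JSON. apply_moves: Moves the arm, as the interface text tells. Its arguments: {"type":"object","properties":{"series":{"type":"array"},"hand":{"type":"number"},"newtons":{"type":"number"}},"required":["series"]}

```bash
mkdir -p pics; ls; python3 - <<'E'
from rig import get_obs, vision, nets, robot
import cv2,numpy as np
print(get_obs()); print(robot.finger_overhang)
for c in ("top","scene"):
    im=vision.camera(c); cv2.imwrite(f"pics/{c}0.png",im[:,:,::-1])
    for q in ["stylus","stand","pot","lid","needle_box","swab_box","vial","oximeter"]+[f"seam_{i}" for i in range(10)]:
        r=nets.spot_point(c,q)
        print(c,q,[(np.round(d["centre"],4).tolist(),round(d["conf"],2)) for d in r[:2]])
print(get_obs()["time"])
E
```

```text
pics
{'time': 0.0, 'q': array([-1.52449956e+00,  5.28427254e-01,  1.43389153e+00,  6.67702810e-07,
        1.18139635e+00, -1.78509830e-01]), 'joint_velocities': array([ 0.00170056,  0.00146412, -0.00120039, -0.00030957, -0.00059776,
       -0.00138388]), 'joint_torque': array([ 8.37607786e-05, -4.40039492e+01, -1.76592690e+01,  6.31551608e-02,
        5.82008378e-02, -1.70924523e-04]), 'position': array([ 0.13931458, -0.60857789,  0.24359892]), 'tool_rot': array([ 9.93688852e-01,  1.12166567e-01,  7.04119693e-05, -1.05890329e-03]), 'ft_force': array([ 0.23345327,  0.18614459, -0.76259344]), 'moment': array([ 0.00440717, -0.01920912, -0.03141343]), 'grip_force': 0.0, 'grip_width': 0.08687502540959845}
0.022
top stylus [([0.4741, -0.2861, 0.0074], 0.58), ([0.6811, -0.1818, 0.0005], 0.52)]
top stand [([0.4742, -0.2884, -0.0029], 0.71)]
top pot [([0.5273, 0.2772, -0.0054], 0.81)]
top lid [([0.5431, -0.0139, 0.0014], 0.91), ([0.5201, 0.0584, 0.007], 0.75)]
top needle_box [([0.6822, -0.1822, -0.0002], 0.98), ([0.5584, -0.0763, 0.0093], 0.57)]
top swab_box [([0.6995, 0.2595, -0.0011], 0.65
[... 1515 characters left out ...]
-0.0461, 0.0125], 0.93)]
scene seam_2 [([0.5036, -0.0586, 0.0116], 0.94), ([0.5806, -0.0461, 0.0125], 0.93)]
scene seam_3 [([0.5036, -0.0586, 0.0116], 0.94), ([0.5806, -0.0461, 0.0125], 0.93)]
scene seam_4 [([0.5036, -0.0586, 0.0116], 0.94), ([0.5806, -0.0461, 0.0125], 0.93)]
scene seam_5 [([0.5036, -0.0586, 0.0116], 0.94), ([0.5806, -0.0461, 0.0125], 0.93)]
scene seam_6 [([0.5036, -0.0586, 0.0116], 0.94), ([0.5806, -0.0461, 0.0125], 0.93)]
scene seam_7 [([0.5036, -0.0586, 0.0116], 0.94), ([0.5806, -0.0461, 0.0125], 0.93)]
scene seam_8 [([0.5036, -0.0586, 0.0116], 0.94), ([0.5806, -0.0461, 0.0125], 0.93)]
scene seam_9 [([0.5036, -0.0586, 0.0116], 0.94), ([0.5806, -0.0461, 0.0125], 0.93)]
1.9
```

View pics/top0.png

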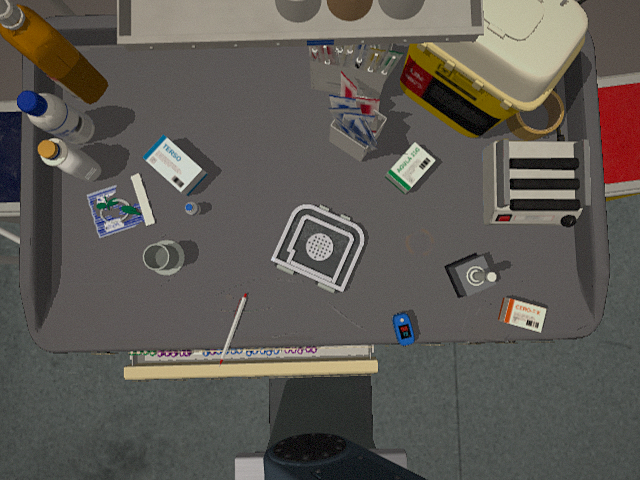

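View pics/scene0.png

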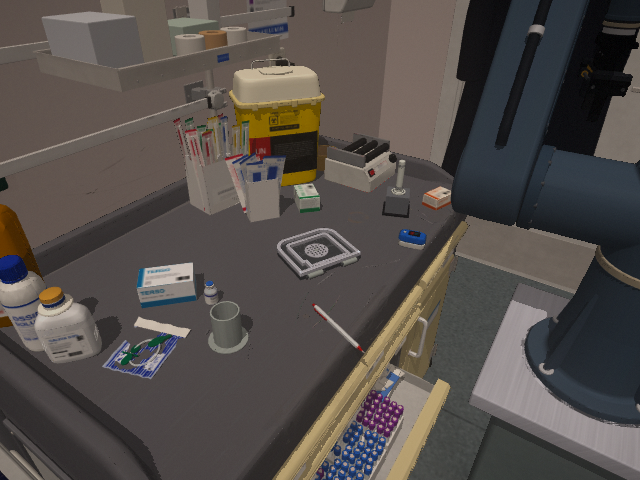

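The top view shows the stand at (470,275) right of the lid (320,248), and the pot at (163,257) left of it. The lid is slightly yawed, with its hinge towards the robot. The oximeter is at (403,328), the vial at (192,208), and the needle and swab boxes are behind. The scene view agrees: stylus upright in the stand at (398,180), pot at (226,325), lid at (317,252).

```bash
python3 - <<'E'
from rig import vision,get_obs
import numpy as np
c=vision.calibration("wrist");o=get_obs();print(c, -c["R"].T@c["t"]-o["position"],o["position"])
E
```

```text
{'K': array([[380.74441265,   0.        , 317.54110138],
       [  0.        , 380.74441265, 240.0431692 ],
       [  0.        ,   0.        ,   1.        ]]), 'R': array([[ 2.23190225e-01, -9.74774810e-01,  4.38397279e-04],
       [-9.42533275e-01, -2.15693255e-01,  2.55161608e-01],
       [-2.48630548e-01, -5.73627807e-02, -9.66898320e-01]]), 't': array([-0.62370414, -0.03143295,  0.38901266])} [0.0669702  0.0168291  0.13987411] [ 0.1393283  -0.60926521  0.24455549]
```

apply_moves(
  series=[
    {"offset":[3,4,2],"rot":[0,0,0]},
    {"offset":[6,8,4],"rot":[0,0,0]},
    {"offset":[9,12,6],"rot":[0,0,0]},
    {"offset":[12,16,6],"rot":[0,0,0]},
    {"offset":[15,20,6],"rot":[0,0,0]},
    {"offset":[18,24,6],"rot":[0,0,0]},
    {"offset":[21,28,6],"rot":[0,0,0]},
    {"offset":[24,32,6],"rot":[0,0,0]},
    {"offset":[27,32,6],"rot":[0,0,0]},
    {"offset":[30,32,6],"rot":[0,0,0]},
    {"offset":[30,32,6],"rot":[0,0,0]},
    {"offset":[30,32,6],"rot":[0,0,0]},
  ],
  hand=1,
)

```text
time: 3.1
position: [0.4394, -0.2889, 0.3043]
tool_rot: [0.994, 0.113, -0.0, -0.0]
ft_force: [0.2, -0.2, -0.3]
grip_width: 0.0868
grip_force: 0.0
```

```bash
python3 - <<'E'
from rig import get_obs, vision, nets
import cv2,numpy as np
o=get_obs();c=vision.calibration("wrist");im=vision.camera("wrist");cv2.imwrite("pics/w1.png",im[:,:,::-1])
np.savez("w1.npz",**c)
for q in ["stylus","stand"]:
    print(q,[(np.round(d["centre"],4).tolist(),round(d["conf"],2)) for d in nets.spot_point("wrist",q)[:2]])
def px(X):
    p=c["K"]@(c["R"]@np.array(X)+c["t"]);return p[:2]/p[2]
print(px([.476,-.287,.056]),px([.476,-.287,.135]),px([.476,-.287,0]))
E
```

```text
stylus [([0.4739, -0.2866, 0.0057], 0.7)]
stand [([0.4774, -0.2817, 0.0031], 0.55)]
[325.27826724 173.15956748] [327.19573454 181.59199758] [324.32419752 168.96386296]
```

View pics/w1.png

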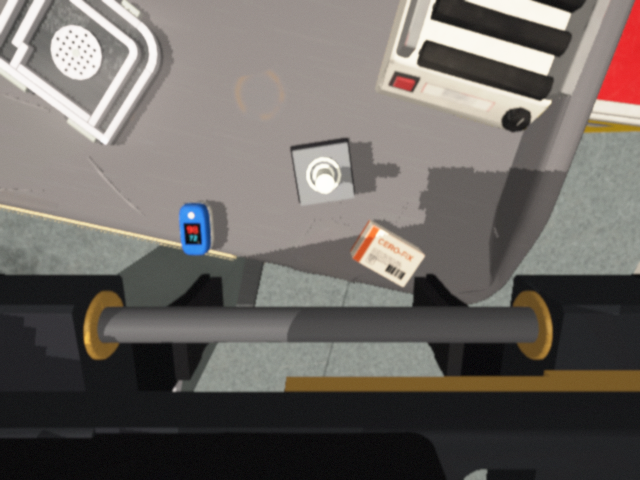

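The wrist view shows the collar at about (323,174) and the stylus top at about (325,180), close to the projections. The lid is at upper left. Next, closer views of the lid.

apply_moves(
  series=[
    {"offset":[1,4,-1],"rot":[0,0,0]},
    {"offset":[2,8,-2],"rot":[0,0,0]},
    {"offset":[3,12,-3],"rot":[0,0,0]},
    {"offset":[4,16,-4],"rot":[0,0,0]},
    {"offset":[5,20,-5],"rot":[0,0,0]},
    {"offset":[6,24,-6],"rot":[0,0,0]},
    {"offset":[6,28,-6],"rot":[0,0,0]},
    {"offset":[6,28,-6],"rot":[0,0,0]},
    {"offset":[6,28,-6],"rot":[0,0,0]},
  ],
)

```text
time: 4.15
position: [0.4988, -0.0093, 0.2447]
tool_rot: [0.994, 0.113, -0.0, 0.0]
ft_force: [0.0, 0.5, 0.2]
grip_width: 0.0869
grip_force: 0.0
```

```bash
cat > see.py <<'E'
from rig import get_obs, vision, nets
import cv2,numpy as np,sys
def shot(n):
    c=vision.calibration("wrist");im=vision.camera("wrist")[:,:,::-1]
    cv2.imwrite(f"pics/{n}.png",im);np.savez(f"{n}.npz",**c);return im,c
def ray(c,uv,z):
    o=-c["R"].T@c["t"];d=c["R"].T@np.linalg.inv(c["K"])@np.r_[uv,1.];return o+d*(z-o[2])/d[2]
def px(c,X):
    p=(np.atleast_2d(X)@c["R"].T+c["t"])@c["K"].T;return p[:,:2]/p[:,2:]
E
python3 - <<'E'
from see import *
shot("w2");print(get_obs()["position"])
for q in ["lid","seam_0"]:
    print(q,[(np.round(d["centre"],4).tolist(),round(d["conf"],2)) for d in nets.spot_point("wrist",q)])
E
```

```text
[ 0.49918499 -0.01011077  0.24482979]
lid [([0.5246, 0.058, 0.0107], 0.63), ([0.5385, -0.0132, -0.0049], 0.58)]
seam_0 [([0.6071, 0.0154, 0.0066], 0.97), ([0.5942, -0.0211, 0.0088], 0.93), ([0.5641, -0.0753, 0.0106], 0.79), ([0.4728, -0.0437, 0.0109], 0.78), ([0.5825, 0.0362, 0.0043], 0.73), ([0.581, -0.0453, 0.0067], 0.69), ([0.5022, -0.0601, 0.0134], 0.69), ([0.5242, 0.0589, 0.01], 0.66), ([0.5525, 0.0503, 0.012], 0.65)]
```

View pics/w2.png

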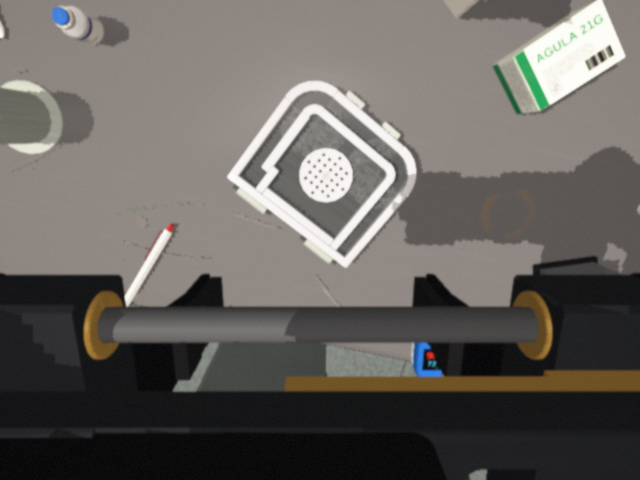

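The wrist view shows the lid rotated roughly -37° in the image. The pocket is at the left corner near (255,180), the plain end at the bottom corner near (340,250), and the lugs at (355,98) and (391,130). I'll fit the outline after a second view from a shifted pose on the way back to the stand.

apply_moves(
  series=[
    {"offset":[-0.5,-2,0],"rot":[0,0,0]},
    {"offset":[-1,-5,0],"rot":[0,0,0]},
    {"offset":[-1,-5,0],"rot":[0,0,0]},
    {"offset":[-1,-5,0],"rot":[0,0,0]},
  ],
)

```text
time: 4.7
position: [0.4893, -0.0609, 0.2447]
tool_rot: [0.994, 0.11, 0.0, -0.0]
ft_force: [0.4, -0.6, 0.2]
grip_width: 0.0872
grip_force: 0.0
```

```bash
cat > fit.py <<'E'
from see import *
from scipy.optimize import least_squares
from scipy.ndimage import map_coordinates
def outline(off=14,xe=-68):
    a=np.linspace(0,np.pi/2,12);P=[[x,60+off] for x in np.linspace(xe,25,25)]
    P+=[[25+(20+off)*np.sin(t),40+(20+off)*np.cos(t)] for t in a]
    P+=[[45+off,y] for y in np.linspace(40,-40,25)]
    P+=[[25+(20+off)*np.cos(t),-40-(20+off)*np.sin(t)] for t in a]
    P+=[[x,-60-off] for x in np.linspace(25,xe,25)]
    if off==14:P+=[[xe,y] for y in np.linspace(-74,74,30)]
    return np.array(P)/1e3
def pose(p,P,z):
    c,s=np.cos(p[2]),np.sin(p[2]);return np.c_[P@np.array([[c,s],[-s,c]])+p[:2],np.full(len(P),z)]
def edges(im):
    s=cv2.resize(im,None,fx=4,fy=4,interpolation=cv2.INTER_CUBIC)
    m=(s.min(2)>170).astype(np.uint8)
    n,l,st,ce=cv2.connectedComponentsWithStats(m)
    return m,l,st
def lidfit(im,c,p0,free=False):
    m,l,st=edges(im);u=px(c,np.r_[pose(p0,outline(10),.018)])*4+1.5
    ids=[l[int(v),int(w)] for w,v in u if 0<=v<l.shape[0] and 0<=w<l.shape[1]]
    k=np.bincount([i for i in ids if i]).argmax();b=(l==k).astype(np.uint8)
    cn,_=cv2.findContours(b,cv2.RETR_EXTERNAL,cv2.CHAIN_APPROX_NONE)
    e=np.ones(b.shape,np.uint8);cv2.drawContours(e,[max(cn,key=len)],-1,0,1)
    d=cv2.distanceTransform(e,cv2.DIST_L2,5)/4
    def f(p):
        u=px(c,pose(p,outline(),p[3] if free else .018))*4+1.5
        return map_coordinates(d,[u[:,1],u[:,0]],order=1,mode='nearest')
    r=least_squares(f,p0 if not free else list(p0)+[.018],loss='soft_l1',f_scale=.5,x_scale=[.01,.01,.1]+([.01] if free else []))
    return r.x,np.median(r.fun)
if __name__=="__main__":
    shot("w3")
    S=np.array([[-50,56],[-17.5,60],[15.1,60],[43.1,48.5],[45,16.3],[45,-16.3],[43.1,-48.5],[-17.5,-60],[-50,-60]])/1e3
    Q=np.array([[.5242,.0589],[.5525,.0503],[.5825,.0362],[.6071,.0154],[.5942,-.0211],[.581,-.0453],[.5641,-.0753],[.5022,-.0601],[.4728,-.0437]])
    r=least_squares(lambda p:(pose(p,S,0)[:,:2]-Q).ravel(),[.543,-.012,-.4]);print("nets",r.x,np.abs(r.fun).max())
    for n in ("w2","w3"):
        im=cv2.imread(f"pics/{n}.png");c=np.load(n+".npz")
        for fr in (0,1):print(n,lidfit(im,c,r.x,fr))
    c=vision.calibration("top");im=cv2.imread("pics/top0.png");print("top",lidfit(im,c,r.x))
    # stylus top in w1
    c=np.load("w1.npz");im=cv2.imread("pics/w1.png")
    cv2.imwrite("pics/st.png",cv2.resize(im[130:220,280:370],None,fx=6,fy=6,interpolation=cv2.INTER_CUBIC))
E
python3 fit.py
```

```text
nets [ 0.54509461 -0.01238913 -0.43844264] 0.004365272886750399
w2 (array([ 0.5423057 , -0.01067202, -0.44095855]), np.float32(0.25915486))
w2 (array([ 0.54236369, -0.01078101, -0.44341192,  0.01798952]), np.float32(0.22605786))
w3 (array([ 0.54226996, -0.01096532, -0.4447971 ]), np.float32(0.1890371))
w3 (array([ 0.54226148, -0.01099747, -0.44377951,  0.01835826]), np.float32(0.21483548))
top (array([ 0.54340425, -0.01269984, -0.43559819]), np.float32(0.6733574))
```

apply_moves(
  series=[
    {"offset":[-0.5,-4,0],"rot":[0,0,0]},
    {"offset":[-1,-8,0],"rot":[0,0,0]},
    {"offset":[-2,-12,0],"rot":[0,0,0]},
    {"offset":[-3,-16,-1],"rot":[0,0,0]},
    {"offset":[-4,-20,-2],"rot":[0,0,0]},
    {"offset":[-4,-22.4,-2.5],"rot":[0,0,0]},
    {"offset":[-4,-22.4,-2.5],"rot":[0,0,0]},
    {"offset":[-4,-22.4,-2.5],"rot":[0,0,0]},
  ],
)

```text
time: 5.55
position: [0.4492, -0.2827, 0.2193]
tool_rot: [0.994, 0.112, -0.0, -0.001]
ft_force: [0.1, 0.3, 0.1]
grip_width: 0.0873
grip_force: 0.0
```

```bash
python3 - <<'E'
from see import *
im,c=shot("w4")
a=cv2.imread("pics/w1.png")[140:210,285:365];u=px(c,[.475,-.286,.1])[0].astype(int);print(u,get_obs()["position"])
b=im[max(0,u[1]-80):u[1]+80,u[0]-80:u[0]+80]
A=cv2.resize(a,(400,350),interpolation=cv2.INTER_CUBIC);B=cv2.resize(b,(400,400))
B=cv2.resize(b,(350,350));print(max(0,u[1]-80),u[0]-80,b.shape)
cv2.imwrite("pics/s2.png",np.hstack([A,B]))
E
```

```text
[332 206] [ 0.44925409 -0.28198518  0.21945801]
126 252 (160, 160, 3)
```

View pics/s2.png

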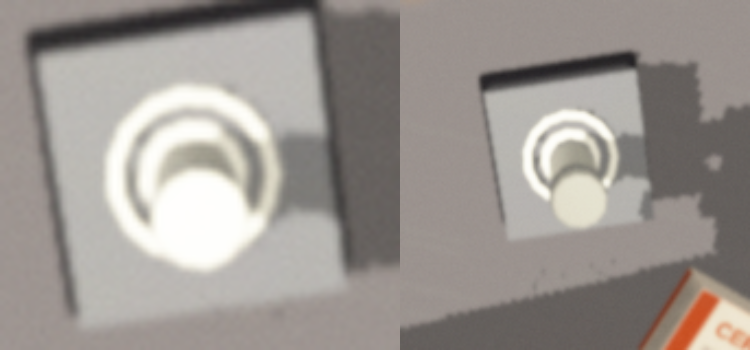

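The crops show the white collar ring with the handle's end disc in front of it. Collar centres are (323.6,174.4) in w1 and (330.2,197.8) in w4. Handle-top centres are (325.4,183.6) and (333.8,217.4).

```bash
python3 - <<'E'
from see import *
C=[np.load("w1.npz"),np.load("w4.npz")]
for n,uv,z in (("collar",[(323.6,174.4),(330.2,197.8)],.056),("top",[(325.4,183.6),(333.8,217.4)],.135)):
    P=[c["K"]@np.c_[c["R"],c["t"]] for c in C]
    X=cv2.triangulatePoints(P[0],P[1],np.array(uv[0]),np.array(uv[1])).ravel();print(n,X[:3]/X[3],[ray(c,u,z).round(4) for c,u in zip(C,uv)])
o=get_obs();print(o["position"],o["tool_rot"])
E
```

```text
collar [ 0.47449718 -0.28566475  0.05664731] [array([ 0.4744, -0.2856,  0.056 ]), array([ 0.4744, -0.2858,  0.056 ])]
top [ 0.47356901 -0.28601065  0.13057461] [array([ 0.4741, -0.286 ,  0.135 ]), array([ 0.4743, -0.2855,  0.135 ])]
[ 0.44925409 -0.28198518  0.21945801] [ 9.93666360e-01  1.12368046e-01 -2.25407451e-04 -7.32004206e-04]
```

apply_moves(
  series=[
    {"offset":[1.3,-0.2,0],"rot":[0,0,0]},
    {"offset":[2.5,-0.35,0],"rot":[0,0,0]},
    {"offset":[2.5,-0.35,-2],"rot":[0,0,0]},
    {"offset":[2.5,-0.35,-4],"rot":[0,0,0]},
    {"offset":[2.5,-0.35,-6],"rot":[0,0,0]},
    {"offset":[2.5,-0.35,-8],"rot":[0,0,0]},
    {"offset":[2.5,-0.35,-10],"rot":[0,0,0]},
    {"offset":[2.5,-0.35,-10.9],"rot":[0,0,0]},
    {"offset":[2.5,-0.35,-10.9],"rot":[0,0,0]},
    {"offset":[2.5,-0.35,-10.9],"rot":[0,0,0]},
  ],
)

```text
time: 6.6
position: [0.4753, -0.2868, 0.1111]
tool_rot: [0.994, 0.113, 0.0, 0.0]
ft_force: [0.1, 0.3, 0.3]
grip_width: 0.0871
grip_force: 0.0
```

apply_moves(
  series=[
    {"offset":[0,0,0],"rot":[0,0,0]},
    {"offset":[0,0,0],"rot":[0,0,0]},
    {"offset":[0,0,0],"rot":[0,0,0]},
    {"offset":[0,0,0],"rot":[0,0,0]},
    {"offset":[0,0,0],"rot":[0,0,0]},
    {"offset":[0,0,0],"rot":[0,0,0]},
    {"offset":[0,0,0],"rot":[0,0,0]},
    {"offset":[0,0,0],"rot":[0,0,0]},
    {"offset":[0,0,0],"rot":[0,0,0]},
    {"offset":[0,0,0],"rot":[0,0,0]},
  ],
  hand=0,
  newtons=30,
)

```text
time: 7.6
position: [0.4743, -0.2867, 0.1105]
tool_rot: [0.994, 0.112, -0.0, -0.0]
ft_force: [0.7, -0.7, -0.2]
grip_width: 0.0151
grip_force: 30.2
```

apply_moves(
  series=[
    {"offset":[0,0,1],"rot":[0,0,0]},
    {"offset":[0,0,2.5],"rot":[0,0,0]},
    {"offset":[0,0,4.5],"rot":[0,0,0]},
    {"offset":[0,0,6.5],"rot":[0,0,0]},
    {"offset":[0,0,8],"rot":[0,0,0]},
    {"offset":[0,2,8],"rot":[0,0,0]},
    {"offset":[0.5,5,8],"rot":[0,0,0]},
    {"offset":[1,9,8],"rot":[0,0,0]},
    {"offset":[1.5,13,8],"rot":[0,0,0]},
    {"offset":[2.0,17,8],"rot":[0,0,0]},
    {"offset":[3,21,8],"rot":[0,0,0]},
    {"offset":[3.5,25,8],"rot":[0,0,0]},
    {"offset":[4,29,8],"rot":[0,0,0]},
    {"offset":[4.5,32,8],"rot":[0,0,0]},
    {"offset":[4.7,34,8],"rot":[0,0,0]},
    {"offset":[4.7,34.7,8],"rot":[0,0,0]},
    {"offset":[4.7,34.7,7],"rot":[0,0,0]},
    {"offset":[4.7,34.7,5.5],"rot":[0,0,0]},
    {"offset":[4.7,34.7,4],"rot":[0,0,0]},
    {"offset":[4.7,34.7,4],"rot":[0,0,0]},
  ],
)

```text
time: 9.6
position: [0.5191, 0.0593, 0.1481]
tool_rot: [0.994, 0.111, -0.003, -0.0]
ft_force: [-0.7, -0.5, -1.5]
grip_width: 0.0155
grip_force: 30.0
```

```bash
python3 - <<'E'
from see import *
o=get_obs();print(o["time"],o["position"],o["ft_force"],o["grip_width"])
im,c=shot("w5");t=o["position"]+[0,0,-.1037];print(px(c,[t,o["position"],[.5211,.0611,.01]]))
t=vision.camera("top")[:,:,::-1];s=vision.camera("scene")[:,:,::-1]
cs=vision.calibration("scene");u=px(cs,[.5211,.0611,.05])[0].astype(int);print(u)
ct=vision.calibration("top");v=px(ct,[.5211,.0611,.05])[0].astype(int);print(v)
k=lambda i,u:cv2.resize(i[u[1]-50:u[1]+50,u[0]-50:u[0]+50],(400,400),interpolation=cv2.INTER_CUBIC)
cv2.imwrite("pics/c5.png",np.hstack([k(s,u),cv2.resize(im[150:400,200:450],(400,400))]))
E
```

```text
9.6 [0.51907102 0.05933044 0.14814328] [-0.66205001 -0.50045261 -1.52038792] 0.0154616915650618
[[319.78989597 246.09009197]
 [320.96482374 317.39737195]
 [317.88539698 230.37492068]]
[303 253]
[280 255]
```

View pics/c5.png

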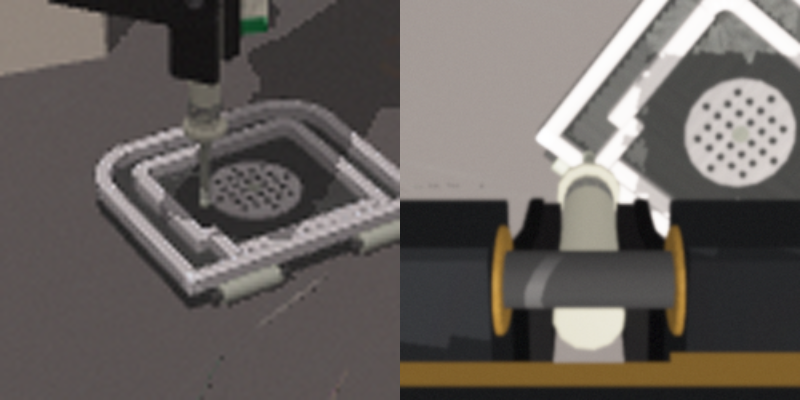

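The scene crop shows the stylus held upright, its tip at about (304,254) near the pocket. The wrist crop shows the flange, with the ball just peeking out at about (317,248) over the pocket. The arm was still settling, so I'll settle and check again.

apply_moves(
  series=[
    {"offset":[0,0,0],"rot":[0,0,0]},
    {"offset":[0,0,0],"rot":[0,0,0]},
    {"offset":[0,0,0],"rot":[0,0,0]},
  ],
)

```text
time: 10.05
position: [0.5216, 0.0602, 0.151]
tool_rot: [0.994, 0.112, 0.001, 0.0]
ft_force: [-0.1, 0.9, -0.1]
grip_width: 0.0152
grip_force: 30.0
```

```bash
python3 - <<'E'
from see import *
o=get_obs();print(o["time"],o["position"],o["tool_rot"],o["ft_force"],o["grip_width"])
im,c=shot("w6");tip=o["position"]+[0,0,-.1007]
s=vision.camera("scene")[:,:,::-1];cs=vision.calibration("scene")
u=px(cs,[tip])[0];v=px(c,[tip])[0];print(u,v, px(c,[tip+[0,0,.045]])[0],px(cs,[tip+[0,0,.045]])[0])
def k(i,u,h):
    u=u.round().astype(int);print(u-h);return cv2.resize(i[u[1]-h:u[1]+h,u[0]-h:u[0]+h],(400,400),interpolation=cv2.INTER_CUBIC)
cv2.imwrite("pics/c6.png",np.hstack([k(s,u,25),k(im,v,40)]))
E
```

```text
10.05 [0.52161028 0.06017768 0.15104434] [9.93692126e-01 1.12141394e-01 5.05584063e-04 1.02231403e-04] [-0.13782676  0.87541655 -0.14280515] 0.015191931829025654
[303.16329993 252.88394418] [319.48347991 248.33971094] [319.95825131 271.15156741] [303.13128718 233.67703688]
[278 228]
[279 208]
```

View pics/c6.png

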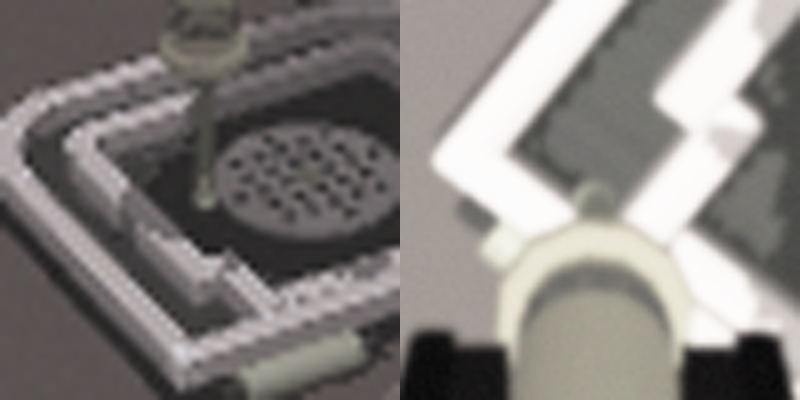

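The tip in the scene view, (303.6,252.7), matches the prediction of (303.2,252.9). The wrist view puts the ball at (318,248), so the tip is about 1 mm to +y of the TCP and directly over the pocket. Descending gently.

apply_moves(
  series=[
    {"offset":[0,0,-0.7],"rot":[0,0,0]},
    {"offset":[0,0,-1.4],"rot":[0,0,0]},
    {"offset":[0,0,-2.1],"rot":[0,0,0]},
    {"offset":[0,0,-2.7],"rot":[0,0,0]},
    {"offset":[0,0,-3.1],"rot":[0,0,0]},
    {"offset":[0,0,-3.3],"rot":[0,0,0]},
    {"offset":[0,0,-3.5],"rot":[0,0,0]},
    {"offset":[0,0,-3.5],"rot":[0,0,0]},
    {"offset":[0,0,-3.5],"rot":[0,0,0]},
  ],
)

```text
time: 11.05
position: [0.5215, 0.0602, 0.1157]
tool_rot: [0.994, 0.112, 0.0, 0.0]
ft_force: [-0.4, 0.9, -0.4]
grip_width: 0.0156
grip_force: 30.0
```

apply_moves(
  series=[
    {"offset":[0,0,-0.05],"rot":[0,0,0]},
    {"offset":[0,0,-0.1],"rot":[0,0,0]},
    {"offset":[0,0,-0.1],"rot":[0,0,0]},
    {"offset":[0,0,-0.1],"rot":[0,0,0]},
  ],
)

```text
time: 11.45
position: [0.5214, 0.0602, 0.1146]
tool_rot: [0.994, 0.112, 0.0, 0.0]
ft_force: [0.8, 0.3, -0.8]
grip_width: 0.0154
grip_force: 30.0
```

apply_moves(
  series=[
    {"offset":[0,0,-0.05],"rot":[0,0,0]},
    {"offset":[0,0,-0.1],"rot":[0,0,0]},
    {"offset":[0,0,-0.1],"rot":[0,0,0]},
    {"offset":[0,0,-0.1],"rot":[0,0,0]},
  ],
)

```text
time: 11.85
position: [0.5213, 0.0602, 0.1135]
tool_rot: [0.994, 0.112, -0.0, -0.0]
ft_force: [1.1, -0.4, -0.1]
grip_width: 0.0154
grip_force: 30.0
```

```bash
python3 - <<'E'
from see import *
for i in range(4):
    vision.camera("wrist");o=get_obs();print(o["position"].round(4),o["ft_force"].round(2))
E
```

```text
[0.5214 0.0603 0.1135] [ 0.54  0.1  -0.52]
[0.5213 0.0603 0.1135] [ 0.19 -0.24 -0.51]
[0.5213 0.0603 0.1135] [-0.49  0.88 -0.23]
[0.5214 0.0602 0.1136] [-0.61 -0.89 -1.05]
```

apply_moves(
  series=[
    {"offset":[0,0,-0.05],"rot":[0,0,0]},
    {"offset":[0,0,-0.1],"rot":[0,0,0]},
    {"offset":[0,0,-0.1],"rot":[0,0,0]},
  ],
)

```text
time: 12.35
position: [0.5215, 0.0603, 0.1129]
tool_rot: [0.994, 0.112, 0.0, 0.0]
ft_force: [-0.6, -0.5, 3.5]
grip_width: 0.0155
grip_force: 30.0
```

```bash
python3 - <<'E'
from see import *
for i in range(3):
    vision.camera("wrist");o=get_obs();print(o["position"].round(4),o["ft_force"].round(2))
E
```

```text
[0.5215 0.0603 0.1129] [-0.75  0.91  3.36]
[0.5215 0.0603 0.1129] [-0.65  0.23  4.92]
[0.5215 0.0603 0.1129] [-0.72 -0.25  4.72]
```

The floor is found at TCP z = 0.113. I'll raise about 1.5 mm and plan the path.

```bash
cat > plan.py <<'E'
import numpy as np
a=np.linspace(0,np.pi/2,60)
P=[[-50,56],[-43,60],[25,60]]+[[25+20*np.sin(t),40+20*np.cos(t)] for t in a]+[[45,-40]]+[[25+20*np.cos(t),-40-20*np.sin(t)] for t in a]+[[-50,-60]]
P=np.array(P,float);L=np.r_[0,np.cumsum(np.hypot(*np.diff(P,axis=0).T))]
n=60;s=np.linspace(0,L[-1],n+1);Q=np.c_[np.interp(s,L,P[:,0]),np.interp(s,L,P[:,1])]
y=-.443;W=(Q@np.array([[np.cos(y),np.sin(y)],[-np.sin(y),np.cos(y)]]))/10
if __name__=="__main__":
    print(L[-1]/n)
    for k in range(0,n,20):
        d=W[k+1:k+21]-W[k];print([ [float(round(v,2)) for v in r] for r in d])
    T=W/100+[.5423,-.0109-.0009];print(T[[20,40,60]].round(4))
E
python3 plan.py
```

```text
4.898204252518474
[[0.49, 0.04], [0.96, -0.01], [1.4, -0.22], [1.85, -0.43], [2.29, -0.64], [2.73, -0.85], [3.17, -1.06], [3.62, -1.27], [4.06, -1.48], [4.5, -1.69], [4.94, -1.9], [5.39, -2.11], [5.83, -2.32], [6.27, -2.53], [6.71, -2.74], [7.15, -2.96], [7.53, -3.27], [7.82, -3.66], [8.01, -4.11], [8.09, -4.6]]
[[-0.04, -0.49], [-0.2, -0.95], [-0.41, -1.39], [-0.62, -1.83], [-0.83, -2.28], [-1.04, -2.72], [-1.25, -3.16], [-1.46, -3.6], [-1.67, -4.05], [-1.88, -4.49], [-2.09, -4.93], [-2.3, -5.37], [-2.51, -5.82], [-2.72, -6.26], [-2.93, -6.7], [-3.14, -7.14], [-3.35, -7.59], [-3.56, -8.03], [-3.8, -8.46], [-4.13, -8.82]]
[[-0.41, -0.27], [-0.87, -0.43], [-1.36, -0.48], [-1.84, -0.4], [-2.29, -0.22], [-2.73, -0.01], [-3.18, 0.2], [-3.62, 0.41], [-4.06, 0.62], [-4.5, 0.83], [-4.95, 1.04], [-5.39, 1.25], [-5.83, 1.46], [-6.27, 1.67], [-6.72, 1.88], [-7.16, 2.09], [-7.6, 2.3], [-8.04, 2.51], [-8.49, 2.72], [-8.93, 2.93]]
[[ 0.602   0.0143]
 [ 0.5607 -0.0739]
 [ 0.4714 -0.0446]]
```

apply_moves(
  series=[
    {"offset":[0,0,0.2],"rot":[0,0,0]},
    {"offset":[0.5,0.05,0.2],"rot":[0,0,0]},
    {"offset":[0.95,0,0.2],"rot":[0,0,0]},
    {"offset":[1.4,-0.2,0.2],"rot":[0,0,0]},
    {"offset":[1.85,-0.45,0.2],"rot":[0,0,0]},
    {"offset":[2.3,-0.65,0.2],"rot":[0,0,0]},
    {"offset":[2.75,-0.85,0.2],"rot":[0,0,0]},
    {"offset":[3.15,-1.05,0.2],"rot":[0,0,0]},
    {"offset":[3.6,-1.25,0.2],"rot":[0,0,0]},
    {"offset":[4.05,-1.5,0.2],"rot":[0,0,0]},
    {"offset":[4.5,-1.7,0.2],"rot":[0,0,0]},
    {"offset":[4.5,-1.7,0.2],"rot":[0,0,0]},
    {"offset":[4.5,-1.7,0.2],"rot":[0,0,0]},
    {"offset":[4.5,-1.7,0.2],"rot":[0,0,0]},
  ],
)

```text
time: 13.9
position: [0.566, 0.0434, 0.1145]
tool_rot: [0.994, 0.112, -0.0, -0.0]
ft_force: [-0.7, -0.3, -0.0]
grip_width: 0.0155
grip_force: 30.0
```

```bash
python3 - <<'E'
from see import *
from plan import W
o=get_obs();im,c=shot("w7");print(o["position"].round(4),o["ft_force"].round(2),(W[10]/100+[.5423,-.0118]).round(4))
tip=o["position"]+[0,.0009,-.100]
u=px(c,[tip])[0].round().astype(int);print(u-40)
s=vision.camera("scene")[:,:,::-1];v=px(vision.calibration("scene"),[tip])[0].round().astype(int)
k=lambda i,u,h:cv2.resize(i[u[1]-h:u[1]+h,u[0]-h:u[0]+h],(400,400),interpolation=cv2.INTER_CUBIC)
cv2.imwrite("pics/c7.png",np.hstack([k(s,v,25),k(im,u,40)]))
E
```

```text
[0.566  0.0434 0.1145] [-0.67 -0.34 -0.03] [0.5661 0.0433]
[278 208]
```

View pics/c7.png

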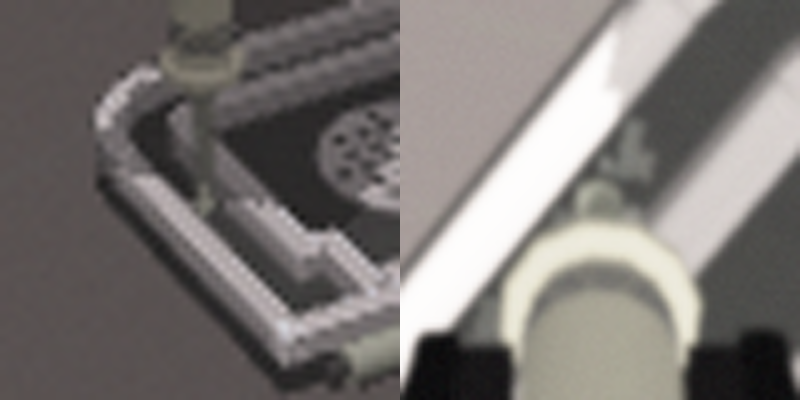

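The stylus tip stands in the groove, with the ball at about (318,248) in the wrist view between the two walls. Contact force is zero, and tracking is within 0.2 mm. Continuing.

apply_moves(
  series=[
    {"offset":[0.45,-0.2,0],"rot":[0,0,0]},
    {"offset":[0.9,-0.4,0],"rot":[0,0,0]},
    {"offset":[1.35,-0.65,0],"rot":[0,0,0]},
    {"offset":[1.75,-0.85,0],"rot":[0,0,0]},
    {"offset":[2.2,-1.05,0],"rot":[0,0,0]},
    {"offset":[2.65,-1.25,0],"rot":[0,0,0]},
    {"offset":[3.05,-1.6,0],"rot":[0,0,0]},
    {"offset":[3.3,-1.95,0],"rot":[0,0,0]},
    {"offset":[3.5,-2.4,0],"rot":[0,0,0]},
    {"offset":[3.6,-2.9,0],"rot":[0,0,0]},
    {"offset":[3.6,-2.9,0],"rot":[0,0,0]},
    {"offset":[3.6,-2.9,0],"rot":[0,0,0]},
  ],
)

```text
time: 15.2
position: [0.6022, 0.0141, 0.1145]
tool_rot: [0.994, 0.112, -0.0, -0.0]
ft_force: [0.2, -0.8, -1.2]
grip_width: 0.0154
grip_force: 30.0
```

apply_moves(
  series=[
    {"offset":[-0.05,-0.5,0],"rot":[0,0,0]},
    {"offset":[-0.2,-0.95,0],"rot":[0,0,0]},
    {"offset":[-0.4,-1.4,0],"rot":[0,0,0]},
    {"offset":[-0.6,-1.85,0],"rot":[0,0,0]},
    {"offset":[-0.85,-2.3,0],"rot":[0,0,0]},
    {"offset":[-1.05,-2.7,0],"rot":[0,0,0]},
    {"offset":[-1.25,-3.15,0],"rot":[0,0,0]},
    {"offset":[-1.45,-3.6,0],"rot":[0,0,0]},
    {"offset":[-1.65,-4.05,0],"rot":[0,0,0]},
    {"offset":[-1.9,-4.5,0],"rot":[0,0,0]},
    {"offset":[-2.1,-4.95,0],"rot":[0,0,0]},
    {"offset":[-2.3,-5.35,0],"rot":[0,0,0]},
    {"offset":[-2.5,-5.8,0],"rot":[0,0,0]},
    {"offset":[-2.7,-6.25,0],"rot":[0,0,0]},
    {"offset":[-2.95,-6.7,0],"rot":[0,0,0]},
    {"offset":[-2.95,-6.7,0],"rot":[0,0,0]},
    {"offset":[-2.95,-6.7,0],"rot":[0,0,0]},
  ],
)

```text
time: 16.9
position: [0.5728, -0.0529, 0.1146]
tool_rot: [0.994, 0.112, 0.0, -0.0]
ft_force: [0.2, -0.7, 0.3]
grip_width: 0.0154
grip_force: 30.0
```

apply_moves(
  series=[
    {"offset":[-0.2,-0.45,0],"rot":[0,0,0]},
    {"offset":[-0.4,-0.9,0],"rot":[0,0,0]},
    {"offset":[-0.65,-1.3,0],"rot":[0,0,0]},
    {"offset":[-0.9,-1.75,0],"rot":[0,0,0]},
    {"offset":[-1.2,-2.1,0],"rot":[0,0,0]},
    {"offset":[-1.6,-2.4,0],"rot":[0,0,0]},
    {"offset":[-2.05,-2.55,0],"rot":[0,0,0]},
    {"offset":[-2.55,-2.6,0],"rot":[0,0,0]},
    {"offset":[-3.05,-2.5,0],"rot":[0,0,0]},
    {"offset":[-3.5,-2.35,0],"rot":[0,0,0]},
    {"offset":[-3.95,-2.1,0],"rot":[0,0,0]},
    {"offset":[-4.4,-1.9,0],"rot":[0,0,0]},
    {"offset":[-4.8,-1.7,0],"rot":[0,0,0]},
    {"offset":[-5.25,-1.5,0],"rot":[0,0,0]},
    {"offset":[-5.7,-1.3,0],"rot":[0,0,0]},
    {"offset":[-6.15,-1.1,0],"rot":[0,0,0]},
    {"offset":[-6.6,-0.85,0],"rot":[0,0,0]},
    {"offset":[-7.05,-0.65,0],"rot":[0,0,0]},
    {"offset":[-7.05,-0.65,0],"rot":[0,0,0]},
    {"offset":[-7.05,-0.65,0],"rot":[0,0,0]},
  ],
)

```text
time: 18.9
position: [0.5025, -0.0593, 0.1146]
tool_rot: [0.994, 0.112, 0.0, 0.0]
ft_force: [0.3, 0.4, -0.6]
grip_width: 0.0149
grip_force: 30.0
```

apply_moves(
  series=[
    {"offset":[-0.45,0.2,0],"rot":[0,0,0]},
    {"offset":[-0.9,0.4,0],"rot":[0,0,0]},
    {"offset":[-1.3,0.6,0],"rot":[0,0,0]},
    {"offset":[-1.75,0.8,0],"rot":[0,0,0]},
    {"offset":[-2.2,1.05,0],"rot":[0,0,0]},
    {"offset":[-2.6,1.25,0],"rot":[0,0,0]},
    {"offset":[-3.05,1.45,0],"rot":[0,0,0]},
    {"offset":[-3.05,1.45,0],"rot":[0,0,0]},
    {"offset":[-3.05,1.45,0],"rot":[0,0,0]},
    {"offset":[-3.05,1.45,0],"rot":[0,0,0]},
  ],
)

```text
time: 19.9
position: [0.4722, -0.0449, 0.1146]
tool_rot: [0.994, 0.112, 0.0, 0.0]
ft_force: [0.1, -0.5, -0.9]
grip_width: 0.0157
grip_force: 30.0
```

apply_moves(
  series=[
    {"offset":[0,0,0.6],"rot":[0,0,0]},
    {"offset":[0,0,1.5],"rot":[0,0,0]},
    {"offset":[0,0,3],"rot":[0,0,0]},
    {"offset":[0,0,5],"rot":[0,0,0]},
    {"offset":[0,0,7],"rot":[0,0,0]},
    {"offset":[0,0,9],"rot":[0,0,0]},
    {"offset":[0,2,10],"rot":[0,0,0]},
    {"offset":[-0.5,5,10],"rot":[0,0,0]},
    {"offset":[-1,9,10],"rot":[0,0,0]},
    {"offset":[-1.5,13,10],"rot":[0,0,0]},
    {"offset":[-2,17,10],"rot":[0,0,0]},
    {"offset":[-2,21,10],"rot":[0,0,0]},
    {"offset":[-2,25,10],"rot":[0,0,0]},
    {"offset":[-2,28,10],"rot":[0,0,0]},
    {"offset":[-2,30,10],"rot":[0,0,0]},
    {"offset":[-2,30,10],"rot":[0,0,0]},
    {"offset":[-2,30,10],"rot":[0,0,0]},
    {"offset":[-2,30,10],"rot":[0,0,0]},
  ],
)

```text
time: 21.7
position: [0.4517, 0.2544, 0.2148]
tool_rot: [0.994, 0.112, -0.0, 0.0]
ft_force: [0.4, 0.2, -1.2]
grip_width: 0.0153
grip_force: 30.0
```

```bash
python3 - <<'E'
from see import *
im,c=shot("w8");o=get_obs();print(o["position"],o["ft_force"])
for q in ["pot"]:print(nets.spot_point("wrist",q)[:2])
print(px(c,[[.5242,.282,.065],[.5242,.282,.0]]))
cv2.imwrite("pics/c8.png",cv2.resize(im[:300,150:550],(800,600),interpolation=cv2.INTER_CUBIC))
E
```

```text
[0.45178335 0.25420853 0.21472134] [-1.22341946  0.22500391 -0.41809299]
[{'centre': [0.5228, 0.2788, -0.001], 'conf': 0.62}, {'centre': [0.5247, 0.058, 0.0098], 'conf': 0.49}]
[[304.40564109 128.44051877]
 [306.76520814 130.46991502]]
```

View pics/c8.png

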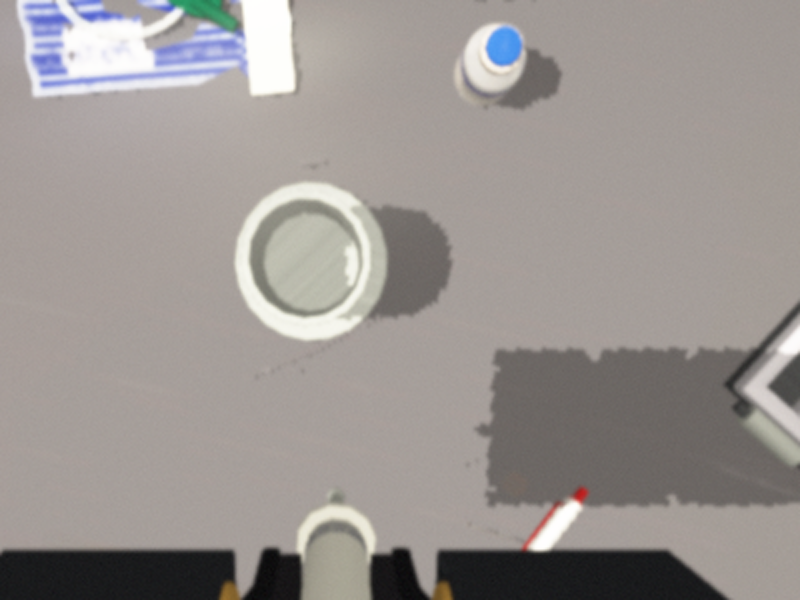

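The pot's foot circle is centred at about (305.5,130.5), against a prediction of (306.8,130.5), so the pot is at about (0.524, 0.283). The mouth is clear and the vial is well ahead. Moving over it and lowering.

apply_moves(
  series=[
    {"offset":[2,0.8,0],"rot":[0,0,0]},
    {"offset":[4.5,1.8,0],"rot":[0,0,0]},
    {"offset":[6.5,2.5,0],"rot":[0,0,0]},
    {"offset":[7.25,2.8,0],"rot":[0,0,0]},
    {"offset":[7.25,2.8,0],"rot":[0,0,0]},
    {"offset":[7.25,2.8,0],"rot":[0,0,0]},
    {"offset":[7.25,2.8,-2],"rot":[0,0,0]},
    {"offset":[7.25,2.8,-4],"rot":[0,0,0]},
    {"offset":[7.25,2.8,-6],"rot":[0,0,0]},
    {"offset":[7.25,2.8,-7.5],"rot":[0,0,0]},
    {"offset":[7.25,2.8,-8.8],"rot":[0,0,0]},
    {"offset":[7.25,2.8,-9.6],"rot":[0,0,0]},
    {"offset":[7.25,2.8,-10.1],"rot":[0,0,0]},
    {"offset":[7.25,2.8,-10.4],"rot":[0,0,0]},
    {"offset":[7.25,2.8,-10.4],"rot":[0,0,0]},
    {"offset":[7.25,2.8,-10.4],"rot":[0,0,0]},
  ],
)

```text
time: 23.4
position: [0.5247, 0.2834, 0.1111]
tool_rot: [0.994, 0.112, 0.001, -0.0]
ft_force: [-0.5, 0.1, -0.5]
grip_width: 0.0154
grip_force: 30.0
```

Tip is about 8 mm up, just above the pot's floor, with no contact. Releasing, then rising.

apply_moves(
  series=[
    {"offset":[0,0,0],"rot":[0,0,0]},
    {"offset":[0,0,0],"rot":[0,0,0]},
    {"offset":[0,0,0],"rot":[0,0,0]},
    {"offset":[0,0,0],"rot":[0,0,0]},
    {"offset":[0,0,0],"rot":[0,0,0]},
    {"offset":[0,0,0],"rot":[0,0,0]},
    {"offset":[0,0,0],"rot":[0,0,0]},
    {"offset":[0,0,0],"rot":[0,0,0]},
    {"offset":[0,0,0],"rot":[0,0,0]},
    {"offset":[0,0,0],"rot":[0,0,0]},
  ],
  hand=1,
)

```text
time: 24.4
position: [0.5243, 0.2833, 0.1105]
tool_rot: [0.994, 0.112, -0.0, -0.0]
ft_force: [0.6, 0.2, -0.2]
grip_width: 0.084
grip_force: 0.0
```

apply_moves(
  series=[
    {"offset":[0,0,1],"rot":[0,0,0]},
    {"offset":[0,0,3],"rot":[0,0,0]},
    {"offset":[0,0,5],"rot":[0,0,0]},
    {"offset":[0,0,7.5],"rot":[0,0,0]},
    {"offset":[0,0,10],"rot":[0,0,0]},
    {"offset":[0,0,13],"rot":[0,0,0]},
    {"offset":[-4,0,15],"rot":[0,0,0]},
    {"offset":[-7,0,16],"rot":[0,0,0]},
    {"offset":[-7,0,16],"rot":[0,0,0]},
    {"offset":[-7,0,16],"rot":[0,0,0]},
    {"offset":[-7,0,16],"rot":[0,0,0]},
  ],
)

```text
time: 25.5
position: [0.4552, 0.2833, 0.2708]
tool_rot: [0.994, 0.112, 0.001, -0.0]
ft_force: [1.1, -0.7, 0.2]
grip_width: 0.087
grip_force: 0.0
```

```bash
python3 - <<'E'
from see import *
im,c=shot("w9");o=get_obs();print(o["position"],o["ft_force"],o["time"])
s=vision.camera("scene")[:,:,::-1]
cv2.imwrite("pics/c9.png",np.hstack([cv2.resize(s[230:380,140:290],(400,400)),cv2.resize(im[:280,180:460],(400,400))]))
E
```

```text
[0.45531713 0.28322682 0.27042678] [0.81840001 0.33402876 0.46241603] 25.55
```

View pics/c9.png

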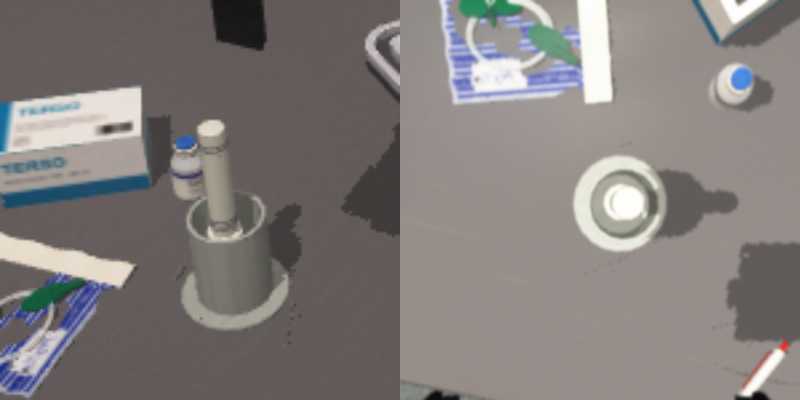

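The stylus stands in the pot at a slight lean, released, and the gripper is well clear. Let it settle briefly, then hand in.

apply_moves(
  series=[
    {"offset":[0,0,0],"rot":[0,0,0]},
    {"offset":[0,0,0],"rot":[0,0,0]},
    {"offset":[0,0,0],"rot":[0,0,0]},
    {"offset":[0,0,0],"rot":[0,0,0]},
    {"offset":[0,0,0],"rot":[0,0,0]},
    {"offset":[0,0,0],"rot":[0,0,0]},
    {"offset":[0,0,0],"rot":[0,0,0]},
    {"offset":[0,0,0],"rot":[0,0,0]},
    {"offset":[0,0,0],"rot":[0,0,0]},
    {"offset":[0,0,0],"rot":[0,0,0]},
  ],
)

```text
time: 26.6
position: [0.4543, 0.2833, 0.2706]
tool_rot: [0.994, 0.112, 0.0, -0.0]
ft_force: [-0.2, -0.9, -0.3]
grip_width: 0.0866
grip_force: 0.0
```

```bash
python3 -c "
from rig import hand_in
print(hand_in())"
```

```text
the job is handed in; nothing more can be done
None
```

The job is handed in at 26.6 s of the 64 s allowed, with no verdict returned: the stylus tip was guided along the whole groove from pocket to plain end at about 5 cm/s, and the stylus is standing in the pot with the gripper clear.

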